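# Lock an offcut in the slotted bench jig

### The arm

A 6-joint arm with a two-finger parallel gripper is mounted at the origin on a cart in front of the work surface, level with it; the furniture and walls round the work are solid. World frame = base frame: x ahead of the robot, y to its left, z up, the work surface at z = 0. Lengths are in m, angles in degrees, forces in N, time in s.
With the tool pointing down it reaches from about 0.4 to 0.825 m from the base axis. Payload 7 kg.
Tool frame: the origin (TCP) lies on the centre line of the jaws, within the pads' length; the fingertips stand 22 mm ahead of it and the grasp point (between the pads) lies 3 mm ahead of it; z points along the fingers, y is the line along which they close (so a half turn about z gives the same grasp; the last joint's range is limited). The gripper opens to 88 mm and grips with 3 to 60 N. Pads are 19 mm wide; open, the fingers measure 130 mm over their backs; the gripper's body (78 mm by 193 mm) begins 47 mm behind the grasp point.
Start: joints at [-56.087, 20.546, 0.682, 0, -70.136, -16.507], TCP at [0.202, -0.644, 0.249] pointing down, gripper open.
Joint ranges: [-176.03, 176.03], [-82.01, 121.73], [-58.28, 71.71], [-173.87, 95.51], [-174.79, -0.11], [-173.66, 173.66]. Speed limits (degrees/s): [136.94, 136.94, 172.46, 180, 180, 180].

### API

Orientations are given as [roll, pitch, yaw] about the fixed x, y, z axes, in that order (R = Rz(yaw) Ry(pitch) Rx(roll)).
In Python, from plant import get_state, cams, r gives the robot as it stands.
- The arm moves only by the tool apply_moves, never from a script. Its argument "targets" is a list of rows, each an object with "dp": the shift along the world's x, y, z in m, a list of three; "yaw": the turn about the world's z in degrees. In form: [{"dp": [x, y, z], "yaw": yaw}, ...]. A call has 1 to 20 rows; each row is the pose to reach, as a shift and turn from the pose commanded when the call began; what a row does not reach only later rows make up. A row lasts 1/12 s, in which the tool goes at most 41.7 mm and 7.16 degrees, less where a joint would pass 70% of its speed; a pose out of reach is approached as far as the arm can. A call with a gripper value outside its range is refused whole. "grip" is the gripper command: -1 is fully open, 1 is shut, values between are in proportion, set as the call begins (left out, the last holds). The fingers move at their own pace and stop on an object; "squeeze" is the grip in N (left out, the last holds). Time passes only in rows, so rows that repeat a pose let the fingers close. It gives the time, the measured TCP pose, the force, the opening and the grip force at its end, in the units of the state.
- get_state(): the state, without advancing time (a new reading comes with each control period).
- cams.capture(name): name is "scene" or "top" or "wrist"; returns a dict with "image" (420x560x3 uint8, red, green, blue), "range_z" (420x560 float32, m along the optical axis (not along the pixel's ray), 0 where there is no reading), "fx", "fy", "cx", "cy" (pixels), "k1" (the pictures are not rectified: a ray, as slopes to the right and down, at radius r is drawn at 1 + k1 r^2 times it, then the intrinsics apply), "R" (3x3) and "t" (3): a world point X has camera coordinates R X + t; the wrist camera has in their place "T_tool_cam" (4x4, takes a point from camera to tool coordinates, whose origin is the TCP and whose axes are the flange's). Camera axes: x right, y down, z forward; pixel columns grow to the right and rows downward; lengths in m; the calibration is good to about 2 mm. A picture is of the moment at which its call begins: read the wrist's pose just before it.
- r.close_job(): hands the job in; it is judged then, once.
The state is a dict: "time_s": time; "joints": joint angles; "qd": joint speeds; "joint_torque": joint torques, N m; "tcp_pos": TCP position; "eef_rot": TCP orientation; "contact_force": force on the tool from outside, world axes, zero at the start; "moment": the same for the moment, N m; "gripper_width": finger opening in m; "gripper_force": force on a finger pad.
Only numpy, scipy, OpenCV 4.12 (cv2) and the standard library are available. Lean on these libraries where they do the work, as an engineer would, in place of code of your own. Each camera call takes 0.05 s, during which the arm holds its last target. There are 200 camera calls.

### The job

Lock the wooden offcut in the bench jig: with the fingertips push the red knob along the long leg of its L-shaped slot until the jaw has squeezed the offcut against the fence and the knob stands in the corner, then push it sideways along the short leg, fully home at the marked end, and take your hand away. Only push: do not grip the knob between the fingers, do not lift it or the offcut, and leave the other things on the bench where they are.

Things in the scene. Friction and masses are not known exactly. Their poses are not given: they have to be found in the camera images.
- slot_start (a point): point on the jig: the middle of the slot's starting end, on top of the slotted aluminium plate (46 mm above the bench). Its orientation is the jig's: x along the long leg (from the starting end to the corner, and on to the offcut and the fence), y along the short leg (from the corner to the marked end), z up
- slot_corner (a point): point on the plate's top: the middle of the slot's corner, 55 mm from slot_start along the long leg
- slot_end (a point): point on the plate's top: the middle of the slot's closed far end, 32 mm from slot_corner along the short leg, beside a small green dot
- knob_top (a point): centre of the top face of the red knob, an upright 25 mm cylinder from 50 to 92 mm above the bench. Its 11 mm steel pin runs in the slot (1 mm play each side). It stays where it is left; pushing takes 5 to 8 N along the long leg, 2 to 3 N along the short one. It does not turn, and only its weight (150 g) keeps it down in the slot
- carriage (a joint): how far knob and jaw have travelled along the long leg, m: 0 at slot_start, 0.055 at the corner (play allows 0.054 to 0.056); starts anywhere from 0 to 0.012
- cross_slide (a joint): how far the knob has travelled along the short leg, m: 0 on the centre line of the long leg, 0.032 with the pin at slot_end; the stop is felt at 0.033
- knob (a joint): how far the knob has been lifted, m: 0 when it is down in the slot
- jaw_pad (a joint): how far the sprung rubber pad in front of the steel jaw (70 mm wide, 48 mm above the bench) is pressed in, m: 0 free; about 0.004 (2 N) with the offcut clamped
- offcut_center (a point): centre (half-way up) of the loose reddish wooden offcut on the jig's base, 50 x 60 x 40 mm (50 along its x, which points roughly along the jig's x), 58 g; clamped, it lies between the pad and the fence, centred 166 mm from slot_start along the jig's x
- jig: the jig, fixed to the bench; origin 46 mm under slot_start, same axes. In these, in mm: plywood base x -30 to 220, y -30 to 63, 12 thick; plate x -20 to 72, y -25 to 58, flat on top, with the L-shaped slot in it, 13 wide, inner side of the corner rounded by 6; fence x 191 to 209, y -20 to 54, its top 48 above the bench
- sanding_block: bystander: wooden sanding block 62 x 113 x 31 mm lying beside the jig, about 110 mm behind the slot's start; origin under its centre
- tape_measure: bystander: yellow tape measure 62 x 85 x 37 mm lying beyond the jig's fence; origin under its centre
- hammer: bystander: hammer 92 x 319 x 28 mm lying to the right; origin under its centre
- tea_mug: bystander: white mug 78 x 110 x 97 mm at the back left; origin under its centre
- shellac_jar: bystander: amber jar with a steel lid, 67 mm across, 108 mm high, at the foot of the crate's right end; origin under its centre
Mind the look-alikes: they are no part of the job. Leave any green or turquoise look-alike of the part that bears offcut_center alone.

How it is judged (in metres and radians):
On the way:
1. the knob has been pushed along the long leg into the corner, down in the slot, and the jaw presses the offcut against the fence (value of joint carriage above 0.0525 m and value of joint cross_slide below 0.01 m and value of joint jaw_pad above 0.001 m), for 0.05 s.
At the end, for the whole second after the job is handed in: the knob is down in its slot at the end of the short leg (within 4 mm of the stop), and the offcut lies flat on the base, square to the fence within 0.06 rad, squeezed between pad and fence with more than 0.5 N, at rest (value of joint carriage above 0.0525 m and value of joint cross_slide above 0.029 m and value of joint knob below 0.003 m and value of joint jaw_pad above 0.001 m and contact force between jaw_pad and offcut above 0.5 N and x of offcut_center in the frame of jig between 0.162 and 0.169 m and y of offcut_center in the frame of jig between -0.013 and 0.047 m and angle between the x axis of offcut_center and the x axis of jig, either way round below 0.06 rad and height (world z) of offcut_center below 0.036 m and linear speed of offcut below 0.01 m/s); the robot touches nothing.
It fails at once if the knob is gripped between the fingers (horizontal distance between the grasp point and knob_top below 0.01 m and z of the grasp point in the frame of knob_top below 0.005 m and contact force between the fingers and knob above 20 N).
It fails at once if the knob is lifted more than 6 mm (value of joint knob above 0.006 m).
It fails at once if the offcut is lifted more than 10 mm (height (world z) of offcut_center above 0.042 m).
It fails at once if a bystander is moved more than 15 mm (distance of any of sanding_block, tape_measure, hammer, tea_mug, shellac_jar from where it was at the start of the episode above 0.015 m).
It also fails if it takes over 51 s, if anything falls off the work surface, if the arm or the gripper's body presses on something with over 40 N, if the wrist force passes 120 N, or if a joint passes its speed limit or range.

## Working session

There is one attempt and no reset: what is moved stays moved. The work goes in short steps, Python scripts to look and compute and a tool call to move; the robot and the scene stay as the last step left them, time stands still between calls to the robot, and variables do not carry over. Pictures are saved under pics/ and viewed, at most 10 in all, crops included, and the job is handed in when it is done.

Besides the shell and the picture viewer there is one more tool, called after "Call:" by a JSON object that holds its "op" and its "data", one argument or row to a line. apply_moves: Moves the arm, as the interface text tells. Its arguments: {"type":"object","properties":{"targets":{"type":"array","items":{"type":"object","properties":{"dp":{"type":"array","items":{"type":"number"}},"yaw":{"type":"number"}}}},"grip":{"type":"number"},"squeeze":{"type":"number"}},"required":["targets"]}

```bash
mkdir -p pics; cat > h.py <<'E'
import numpy as np, cv2
from plant import get_state, cams, r
def cap(n,f=None):
    c=cams.capture(n)
    if f: cv2.imwrite('pics/'+f,c['image'][:,:,::-1])
    return c
def world(c,uv,z,Twt=None):
    uv=np.atleast_2d(np.array(uv,float)); out=[]
    for u,v in uv:
        x,y=(u-c['cx'])/c['fx'],(v-c['cy'])/c['fy']
        a,b=x,y
        for _ in range(20):
            k=1+c['k1']*(a*a+b*b); a,b=x/k,y/k
        R,t=np.array(c['R']),np.array(c['t'])
        o=-R.T@t; d=R.T@np.array([a,b,1])
        out.append(o+d*(z-o[2])/d[2])
    return np.array(out)
E
python3 - <<'E'
from h import *
c=cap('top','top.png'); d=cap('scene','scene.png')
np.save('top.npy',c,allow_pickle=True)
print(get_state()); print({k:c[k] for k in ('R','t','fx','k1')})
E
```

```text
{'time_s': 0.1, 'joints': array([-5.60847716e+01,  2.05875140e+01,  6.39651187e-01, -1.53830393e-02,
       -7.01321155e+01, -1.65070172e+01]), 'qd': array([ 0.0360508 , -0.09014552,  0.07621717,  0.003164  , -0.03006492,
        0.12300621]), 'joint_torque': array([-3.26127563e-03, -5.84162664e+01,  2.93748540e+01,  7.01573879e+00,
        1.00469420e-02, -8.46623448e-05]), 'tcp_pos': array([ 0.20180798, -0.64373719,  0.24772643]), 'eef_rot': array([ 1.79919209e+02, -8.86049197e-03, -1.62597021e+02]), 'contact_force': array([ 0.52727989,  0.54930032, -0.01643945]), 'moment': array([-0.05096159, -0.01440115,  0.02633102]), 'gripper_force': 0.0, 'gripper_width': 0.087605740540306}
{'R': array([[ 0.01034874, -0.99993629,  0.00450673],
       [-0.98704545, -0.01093675, -0.16006767],
       [ 0.16010676, -0.00279185, -0.98709576]]), 't': array([-0.0675261 ,  0.52831647,  1.82455265]), 'fx': 544.2853208882569, 'k1': 0.04968170338724589}
```

View pics/top.png

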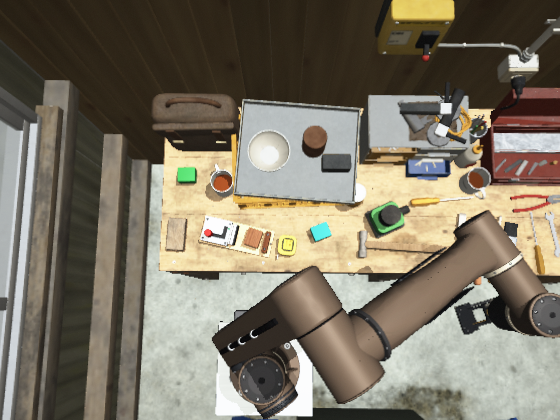

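View pics/scene.png

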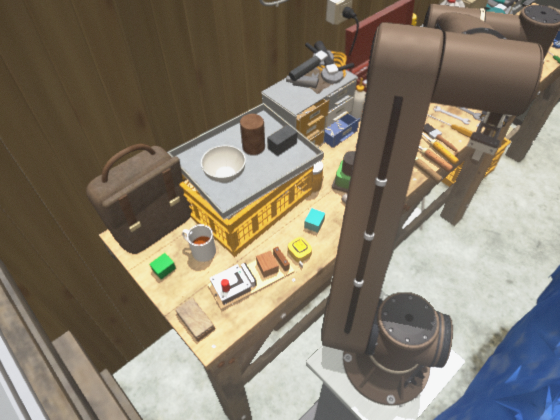

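The top view shows the jig at about (200–272, 215–255), with the red knob at (208,233), the reddish offcut at (255,238), the sanding block at (176,235) and the tape at (288,245). The look-alikes are green (187,175) and turquoise (320,231). The reddish block on the jig base is the one meant. I'll enlarge it to confirm.

```bash
python3 - <<'E'
from h import *
c=np.load('top.npy',allow_pickle=True).item()
im=c['image'][205:270,160:305,::-1]
cv2.imwrite('pics/crop.png',cv2.resize(im,None,fx=5.5,fy=5.5,interpolation=cv2.INTER_CUBIC))
I=c['image'].astype(int); R,G,B=I[...,0],I[...,1],I[...,2]
m=((R>140)&(G<60)&(B<60)).astype(np.uint8); m[:, :190]=0;m[:,290:]=0;m[:200]=0;m[270:]=0
ys,xs=np.nonzero(m);print(len(xs),xs.min(),xs.max(),ys.min(),ys.max())
print(world(c,[xs.mean(),ys.mean()],.085))
E
```

```text
3 209 211 232 235
[[0.43703346 0.1852165  0.085     ]]
```

View pics/crop.png

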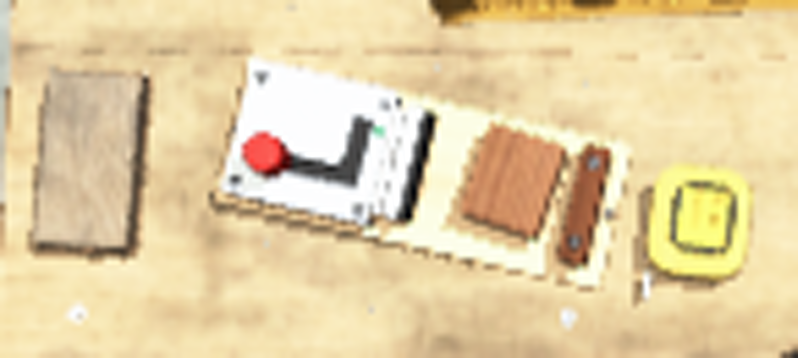

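```bash
python3 - <<'E'
from h import *
c=np.load('top.npy',allow_pickle=True).item()
f=lambda u,v:(160+u/5.5-.4,205+v/5.5-.4)
k=world(c,f(264,153),.09)[0];co=world(c,f(347,176),.046)[0];e=world(c,f(365,122),.046)[0]
fe=world(c,[f(596,150),f(572,264)],.048); of=world(c,f(513,181),.05)[0]
print(k,co,e,fe,of)
d=fe[0]-fe[1];y=d[:2]/np.linalg.norm(d[:2]);x=np.array([y[1],-y[0]]);print(x,np.degrees(np.arctan2(x[1],x[0])),co[:2]-.055*x, (e-co)[:2]@y)
print(np.degrees(np.arctan2(*(of-co)[1::-1])))
cr=c['range_z'];print(cr[200,280],cr[245,262], world(c,(240,203),.15))
w=cap('wrist');print(w['T_tool_cam'],w['fx'])
# crate height
u,v=300,190;z=cr[v,u];p=np.array([(u-c['cx'])/c['fx']*z,(v-c['cy'])/c['fy']*z,z]);print(c['R'].T@(p-c['t']))
E
```

```text
[0.44053662 0.19261502 0.09      ] [0.43195562 0.14717275 0.046     ] [0.46562737 0.13702913 0.046     ] [[ 0.44947528 -0.00615925  0.048     ]
 [ 0.37894417  0.00747951  0.048     ]] [0.42948774 0.04458105 0.05      ]
[-0.18985529 -0.98181208] -100.94433924061575 [0.44239766 0.20117241] 0.03498514934748354
-91.3780043811007
1.7229466 1.8809925 [[0.5302956  0.08289488 0.15      ]]
[[ 9.52317743e-04 -9.62708276e-01 -2.70539958e-01  7.36944837e-02]
 [ 9.99999535e-01  8.75216935e-04  4.05628484e-04  6.86496109e-04]
 [-1.53720746e-04 -2.70540218e-01  9.62708661e-01 -1.36895793e-01]
 [ 0.00000000e+00  0.00000000e+00  0.00000000e+00  1.00000000e+00]] 334.60996922826655
[ 0.56534378 -0.10939249  0.20027365]
```

Call:
{"op": "apply_moves", "data": {
  "targets": [
    {"dp":[0.25,0.24,0.03],"yaw":-30},
    {"dp":[0.25,0.24,0.03],"yaw":-30},
    {"dp":[0.25,0.24,0.03],"yaw":-30},
    {"dp":[0.25,0.24,0.03],"yaw":-30},
    {"dp":[0.25,0.24,0.03],"yaw":-30},
    {"dp":[0.25,0.24,0.03],"yaw":-30},
    {"dp":[0.25,0.24,0.03],"yaw":-30},
    {"dp":[0.25,0.24,0.03],"yaw":-30},
    {"dp":[0.24,0.64,0.03],"yaw":-30},
    {"dp":[0.24,0.64,0.03],"yaw":-30},
    {"dp":[0.24,0.64,0.03],"yaw":-30},
    {"dp":[0.24,0.64,0.03],"yaw":-30},
    {"dp":[0.24,0.64,0.03],"yaw":-30},
    {"dp":[0.24,0.64,0.03],"yaw":-30},
    {"dp":[0.24,0.64,0.03],"yaw":-30},
    {"dp":[0.24,0.64,0.03],"yaw":-30},
    {"dp":[0.24,0.64,0.03],"yaw":-30},
    {"dp":[0.24,0.64,0.03],"yaw":-30},
    {"dp":[0.24,0.64,0.03],"yaw":-30},
    {"dp":[0.24,0.64,0.03],"yaw":-30}
  ],
  "grip": 1,
  "squeeze": 10
}}

```text
time_s: 1.82
tcp_pos: [0.4418, -0.0019, 0.2786]
eef_rot: [180.0, 0.0, 167.7]
contact_force: [-0.3, -1.1, 0.2]
gripper_width: 0.0004
gripper_force: 0.0
```

Call:
{"op": "apply_moves", "data": {
  "targets": [
    {"dp":[-0.01,0.12,-0.03]},
    {"dp":[-0.01,0.12,-0.03]},
    {"dp":[-0.01,0.12,-0.03]},
    {"dp":[-0.01,0.12,-0.03]},
    {"dp":[-0.01,0.12,-0.03]},
    {"dp":[-0.01,0.12,-0.03]}
  ]
}}

```text
$.targets[0]: bad value
```

```bash
cat >> h.py <<'E'
from scipy.spatial.transform import Rotation as Ro
def wrist(f):
    s=get_state(); c=cap('wrist',f)
    T=np.eye(4);T[:3,:3]=Ro.from_euler('xyz',s['eef_rot'],degrees=True).as_matrix();T[:3,3]=s['tcp_pos']
    W=np.linalg.inv(T@np.array(c['T_tool_cam'])); c['R']=W[:3,:3];c['t']=W[:3,3]
    np.save(f+'.npy',c,allow_pickle=True); return s,c
E
python3 - <<'E'
from h import *
s,c=wrist('w1.png');print(s['tcp_pos'],s['eef_rot'],s['contact_force'])
E
```

```text
[ 0.44179565 -0.00188384  0.2786171 ] [1.79985400e+02 7.00185427e-03 1.67691051e+02] [-0.29932932 -1.05350654  0.20936643]
```

View pics/w1.png

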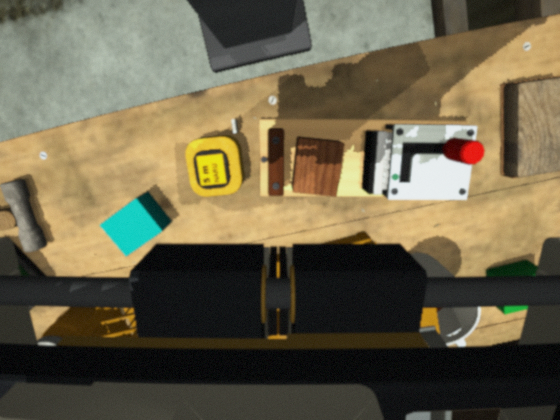

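The wrist view shows the jig at (262–478, 118–205): knob at about (467,151), slot corner about (406,148), green dot about (396,177), offcut about (318,166), fence about (276,161). The move was refused for lacking a yaw, but this view is good enough to measure from. I'll enlarge it.

```bash
python3 - <<'E'
from h import *
c=np.load('w1.png.npy',allow_pickle=True).item()
im=c['image'][110:215,250:495,::-1]
cv2.imwrite('pics/crop2.png',cv2.resize(im,None,fx=3.2,fy=3.2,interpolation=cv2.INTER_CUBIC))
E
```

```text
(no output)
```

View pics/crop2.png

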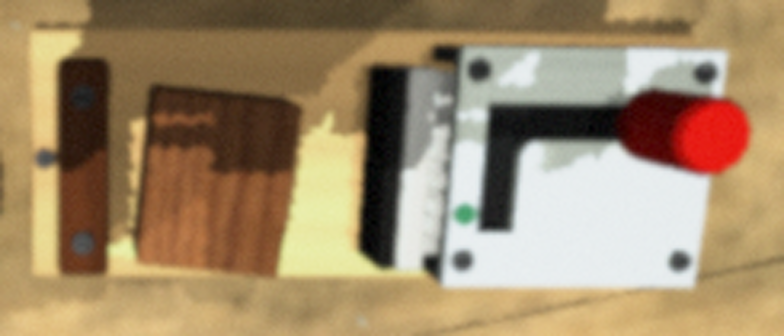

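```bash
python3 - <<'E'
from h import *
c=np.load('w1.png.npy',allow_pickle=True).item()
f=lambda u,v:(250+u/3.2-.35,110+v/3.2-.35)
P=world(c,[f(462,47),f(728,50),f(697,287),f(442,286),f(504,121),f(497,216)],.046)[:,:2]
J=np.array([[72,-25],[-20,-25],[-20,58],[72,58],[55,0],[55,32-2]])/1000.
a=P-P.mean(0);b=J-J.mean(0)
H=b.T@a;th=np.arctan2(H[0,1]-H[1,0],H[0,0]+H[1,1]);R=np.array([[np.cos(th),-np.sin(th)],[np.sin(th),np.cos(th)]])
o=P.mean(0)-R@J.mean(0);print(np.degrees(th),o,(P-o)@R*1000)
k=world(c,f(710,135),.092)[0,:2];print('knob',k,(k-o)@R)
of=world(c,[f(152,87),f(298,105),f(278,275),f(138,262)],.052)[:,:2];print('off',(of-o)@R*1000)
fe=world(c,[f(84,60),f(84,272)],.048)[:,:2];print((fe-o)@R*1000)
np.savez('jig',o=o,R=R)
for q in [(-.045,0),(.02,0)]:print(q,o+R@np.array(q))
E
```

```text
-101.86826701634156 [0.44360572 0.20096646] [[ 72.28547972 -25.6791201 ]
 [-20.53808254 -25.2964623 ]
 [-21.20692947  58.29198007]
 [ 72.67857113  57.42296694]
 [ 55.67058528  -0.91239105]
 [ 55.11037587  32.17302644]]
knob [0.44081064 0.19253613] [ 0.00882496 -0.00100153]
off [[177.35839517 -12.94104075]
 [128.35174145  -6.82263422]
 [132.82119472  51.63544713]
 [181.73641505  46.68537797]]
[[199.95188024 -21.73853828]
 [200.54176065  51.04242475]]
(-0.045, 0) [0.45286052 0.2450045 ]
(0.02, 0) [0.43949248 0.181394  ]
```

Call:
{"op": "apply_moves", "data": {
  "targets": [
    {"dp":[0.012,0.254,-0.08],"yaw":0.4},
    {"dp":[0.012,0.254,-0.08],"yaw":0.4},
    {"dp":[0.012,0.254,-0.08],"yaw":0.4},
    {"dp":[0.012,0.254,-0.08],"yaw":0.4},
    {"dp":[0.012,0.254,-0.08],"yaw":0.4},
    {"dp":[0.012,0.254,-0.08],"yaw":0.4},
    {"dp":[0.012,0.254,-0.08],"yaw":0.4},
    {"dp":[0.012,0.254,-0.08],"yaw":0.4},
    {"dp":[0.012,0.254,-0.12],"yaw":0.4},
    {"dp":[0.012,0.254,-0.15],"yaw":0.4},
    {"dp":[0.012,0.254,-0.18],"yaw":0.4},
    {"dp":[0.012,0.254,-0.199],"yaw":0.4},
    {"dp":[0.012,0.254,-0.199],"yaw":0.4},
    {"dp":[0.012,0.254,-0.199],"yaw":0.4}
  ]
}}

```text
time_s: 3.03
tcp_pos: [0.4543, 0.2481, 0.0792]
eef_rot: [-179.9, -0.1, 167.7]
contact_force: [0.8, -0.1, 1.4]
gripper_width: 0.0003
gripper_force: 0.0
```

```bash
python3 - <<'E'
from h import *
s,c=wrist('w2.png');j=np.load('jig.npz');print(s['tcp_pos'],s['eef_rot'],s['contact_force'],(s['tcp_pos'][:2]-j['o'])@j['R'])
E
```

```text
[0.45425029 0.24808525 0.07924431] [-1.79864586e+02 -5.36907464e-02  1.67699918e+02] [ 0.78928456 -0.1267049   1.42930078] [-0.04830072  0.00072646]
```

View pics/w2.png

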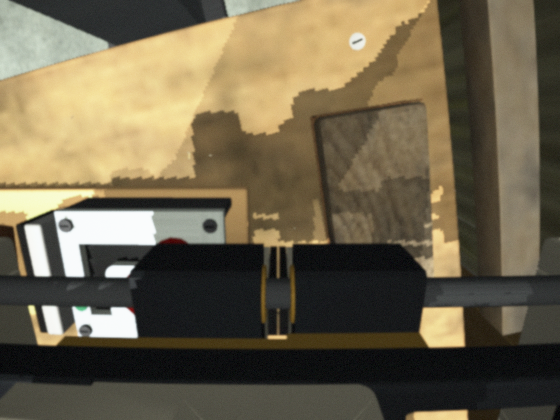

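Call:
{"op": "apply_moves", "data": {
  "targets": [
    {"dp":[-0.0012,-0.0059,-0.001],"yaw":0},
    {"dp":[-0.0025,-0.0117,-0.002],"yaw":0},
    {"dp":[-0.0037,-0.0176,-0.002],"yaw":0},
    {"dp":[-0.0047,-0.0225,-0.002],"yaw":0},
    {"dp":[-0.0056,-0.0264,-0.002],"yaw":0},
    {"dp":[-0.0066,-0.0313,-0.002],"yaw":0},
    {"dp":[-0.0074,-0.0352,-0.002],"yaw":0},
    {"dp":[-0.0082,-0.0391,-0.002],"yaw":0},
    {"dp":[-0.0082,-0.0391,-0.002],"yaw":0}
  ]
}}

```text
time_s: 3.83
tcp_pos: [0.4459, 0.2108, 0.078]
eef_rot: [180.0, 0.0, 167.8]
contact_force: [0.5, 2.5, 3.2]
gripper_width: 0.0007
gripper_force: 1.8
```

```bash
cat > m.py <<'E'
from h import *
import sys
s=get_state();j=np.load('jig.npz');R=j['R']
print('jig',((s['tcp_pos'][:2]-j['o'])@R).round(4),s['tcp_pos'][2],'F',(s['contact_force'][:2]@R).round(2),s['contact_force'][2],s['time_s'])
c=cap('top')
I=c['image'].astype(int);Rr,G,B=I[...,0],I[...,1],I[...,2]
m=(Rr>110)&(G<70)&(B<70)&(Rr>2.2*G);m[:215]=0;m[250:]=0;m[:,:195]=0;m[:,240:]=0
ys,xs=np.nonzero(m);print(len(xs))
if len(xs):
    k=world(c,[xs.mean(),ys.mean()],.08)[0,:2];print('red',((k-j['o'])@R).round(4))
E
python3 m.py
```

```text
jig [-0.01    0.0002] 0.07799793715214487 F [-2.55  0.02] 3.2376942558592283 3.8333
0
```

Call:
{"op": "apply_moves", "data": {
  "targets": [
    {"dp":[-0.0008,-0.0039,0],"yaw":0},
    {"dp":[-0.0016,-0.0078,0],"yaw":0},
    {"dp":[-0.0025,-0.0117,0],"yaw":0},
    {"dp":[-0.0033,-0.0157,0],"yaw":0},
    {"dp":[-0.0041,-0.0196,0],"yaw":0},
    {"dp":[-0.0041,-0.0196,0],"yaw":0}
  ]
}}

```text
time_s: 4.38
tcp_pos: [0.4415, 0.1906, 0.0777]
eef_rot: [-180.0, 0.0, 167.8]
contact_force: [1.5, 3.8, 3.8]
gripper_width: 0.0005
gripper_force: 2.0
```

```bash
python3 m.py; python3 - <<'E'
from h import *
c=cap('scene')
cv2.imwrite('pics/s2.png',cv2.resize(c['image'][225:330,170:330,::-1],None,fx=4.5,fy=4.5,interpolation=cv2.INTER_CUBIC))
E
```

```text
jig [0.0106 0.0001] 0.07768936747133462 F [-4.02  0.68] 3.784860278051255 4.3833
0
```

View pics/s2.png

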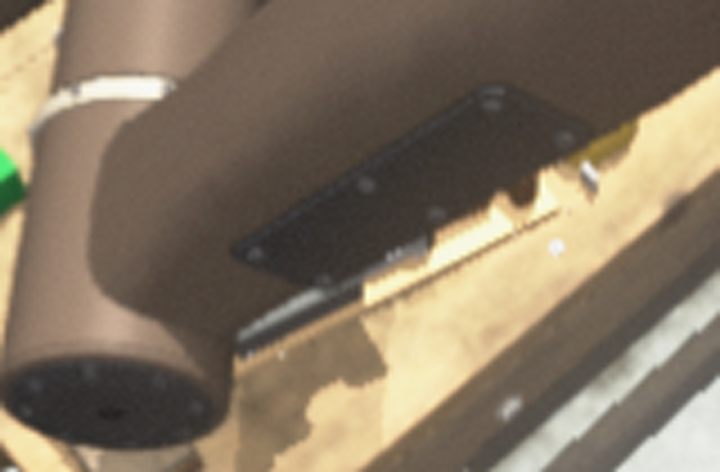

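The arm hides the knob from the scene camera, so I'll go by force and by the jaw in the wrist view.

Call:
{"op": "apply_moves", "data": {
  "targets": [
    {"dp":[-0.0008,-0.0039,0],"yaw":0},
    {"dp":[-0.0016,-0.0078,0],"yaw":0},
    {"dp":[-0.0023,-0.0108,0],"yaw":0},
    {"dp":[-0.0023,-0.0108,0],"yaw":0}
  ]
}}

```text
time_s: 4.82
tcp_pos: [0.4392, 0.18, 0.0775]
eef_rot: [-180.0, -0.0, 167.8]
contact_force: [1.0, 3.4, 3.8]
gripper_width: 0.0008
gripper_force: 2.0
```

```bash
python3 m.py; python3 - <<'E'
from h import *
wrist('w3.png')
E
```

```text
jig [ 0.0214 -0.    ] 0.07752101902117198 F [-3.56  0.31] 3.7806189506421193 4.8167
0
```

View pics/w3.png

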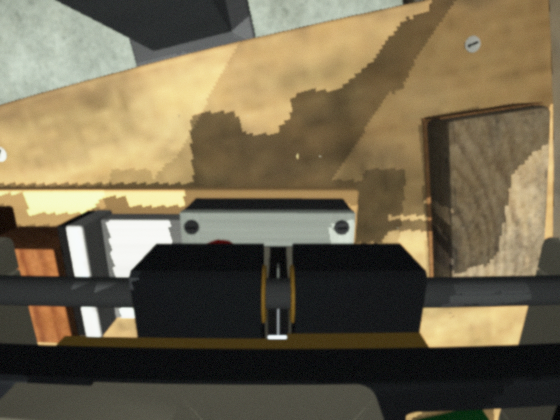

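The wrist view shows the knob edge at (222,243), about 20 mm ahead of the tool, so the carriage is at about 0.042. The jaw is close to the offcut at (70,260). About 13 mm remain.

Call:
{"op": "apply_moves", "data": {
  "targets": [
    {"dp":[-0.0006,-0.0029,0],"yaw":0},
    {"dp":[-0.0012,-0.0059,0],"yaw":0},
    {"dp":[-0.0018,-0.0088,0],"yaw":0},
    {"dp":[-0.0018,-0.0088,0],"yaw":0},
    {"dp":[-0.0018,-0.0088,0],"yaw":0}
  ]
}}

```text
time_s: 5.33
tcp_pos: [0.4385, 0.1737, 0.0779]
eef_rot: [179.8, 0.1, 167.8]
contact_force: [-0.2, 12.5, 1.0]
gripper_width: 0.0006
gripper_force: 5.8
```

```bash
python3 m.py
```

```text
jig [0.0277 0.0006] 0.0778909114858391 F [-12.16  -2.78] 1.0273256648824658 5.3333
0
```

Call:
{"op": "apply_moves", "data": {
  "targets": [
    {"dp":[-0.0004,-0.002,0],"yaw":0},
    {"dp":[-0.0008,-0.0039,0],"yaw":0},
    {"dp":[-0.0008,-0.0039,0],"yaw":0}
  ]
}}

```text
time_s: 5.63
tcp_pos: [0.4387, 0.1725, 0.0782]
eef_rot: [179.5, 0.2, 167.8]
contact_force: [-3.4, 24.6, -4.0]
gripper_width: 0.0007
gripper_force: 11.0
```

```bash
python3 m.py;  python3 - <<'E'
from h import *
wrist('w4.png')
E
```

```text
jig [0.0288 0.0011] 0.07823172547413289 F [-23.38  -8.4 ] -3.952444598536709 5.6333
0
```

View pics/w4.png

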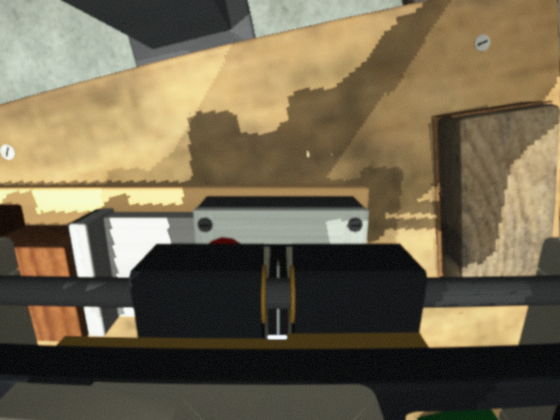

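```bash
python3 - <<'E'
from h import *
j=np.load('jig.npz')
for n in ('w3','w4'):
    c=np.load(n+'.png.npy',allow_pickle=True).item()
    I=c['image'].astype(int);m=(I[...,0]>70)&(I[...,1]<50)&(I[...,2]<50);m[:225]=0;m[245:]=0;m[:,:150]=0;m[:,270:]=0
    ys,xs=np.nonzero(m);print(n,len(xs),xs.min(),xs.max(),ys.min(),xs[ys==ys.min()].mean(), I[238,::1][205:245,0])
    for u,v in [(xs.mean(),ys.min())]:
        print('knob edge jig',(world(c,(u,v),.092)[0,:2]-j['o'])@j['R'])
    g=c['image'][222].astype(int).sum(1)//3; e=np.abs(np.diff(g))
    for u in np.nonzero(e>22)[0]:
        if u<400: print(u,g[u],g[u+1],((world(c,(u+.5,222),.047)[0,:2]-j['o'])@j['R']*1000).round(1))
E
```

```text
w3 13 212 229 241 220.2 [153 158 158 155 159 157 158 155 153 156 152 152 147 143 145 147 150 147
 147 151 154 154 155 154 157 158 158 157 157 155 158 158 156 161 157 155
 159 157 157 158]
knob edge jig [ 0.04319849 -0.02713342]
14 29 56 [164.3 -21. ]
15 56 104 [163.7 -21. ]
16 104 143 [163.1 -21. ]
63 113 85 [136.1 -20.9]
66 44 21 [134.4 -20.9]
100 66 95 [115.5 -20.8]
104 128 153 [113.3 -20.8]
105 153 189 [112.7 -20.8]
169 224 171 [ 78.1 -20.7]
170 171 128 [ 77.6 -20.7]
184 141 114 [ 70.1 -20.7]
185 114 87 [ 69.6 -20.7]
195 58 85 [ 64.3 -20.7]
196 85 117 [ 63.7 -20.7]
335 137 107 [ -9.4 -20.3]
336 107 79 [ -9.9 -20.3]
345 72 103 [-14.7 -20.3]
346 103 151 [-15.2 -20.3]
347 151 190 [-15.7 -20.3]
354 181 153 [-19.4 -20.2]
355 153 126 [-20.  -20.2]
356 126 92 [-20.5 -20.2]
w4 53 211 236 238 223.0 [160 158 156 156 159 159 158 153 151 143 139 131 115 108  99  93  83  85
  84  85  89  89  95  98 100 106 107 117 132 142 150 157 160 163 157 157
 159 157 160 159]
knob edge jig [ 0.04966308 -0.02721437]
23 30 71 [165.7 -19.9]
24 71 112 [165.1 -19.9]
103 69 96 [120.9 -19.7]
109 144 191 [117.6 -19.7]
110 191 231 [117.1 -19.7]
167 226 174 [ 86.4 -19.5]
168 174 128 [ 85.9 -19.5]
196 144 120 [ 71.  -19.4]
197 120 81 [ 70.5 -19.4]
198 81 53 [ 70.  -19.4]
210 54 85 [ 63.6 -19.4]
211 85 123 [ 63.1 -19.4]
212 123 148 [ 62.6 -19.4]
347 184 128 [ -8.8 -18.8]
348 128 74 [ -9.3 -18.8]
360 65 96 [-15.7 -18.8]
361 96 155 [-16.2 -18.8]
362 155 195 [-16.8 -18.8]
366 203 175 [-18.9 -18.7]
367 175 123 [-19.4 -18.7]
368 123 82 [-20.  -18.7]
```

```bash
python3 - <<'E'
from h import *
j=np.load('jig.npz')
J=lambda c,uv,z:((world(c,uv,z)[0,:2]-j['o'])@j['R']*1000).round(1)
for n in ('w3','w4'):
    c=np.load(n+'.png.npy',allow_pickle=True).item()
    for z in (.05,.06,.07): print(n,z,J(c,(220.5 if n=='w3' else 223.5,240),z))
    print('holes',J(c,(191,227) if n=='w3' else (205,225),.046))
c=np.load('w1.png.npy',allow_pickle=True).item()
f=lambda u,v:(250+u/3.2-.35,110+v/3.2-.35)
print('w1 jaw',[J(c,f(u,70),.048) for u in (372,405,448)])
for n in ('w1','w4'):
  c=np.load(n+'.png.npy',allow_pickle=True).item()
  v=131 if n=='w1' else 222
  g=c['image'][v].astype(int)
  us=range(360,395,1) if n=='w1' else range(56,116,3)
  print([(u,J(c,(u,v),.048)[0],g[u].tolist()) for u in us])
E
```

```text
w3 0.05 [ 51.  -11.7]
w3 0.06 [ 49.2 -15.4]
w3 0.07 [ 47.4 -19.2]
holes [ 67.1 -17.6]
w4 0.05 [ 56.8 -10.4]
w4 0.06 [ 55.1 -14.2]
w4 0.07 [ 53.5 -18. ]
holes [ 66.8 -17.4]
w1 jaw [array([103. , -18.1]), array([ 91.8, -18.1]), array([ 77.2, -18.1])]
[(360, np.float64(109.5), [171, 139, 87]), (361, np.float64(108.4), [168, 135, 88]), (362, np.float64(107.3), [153, 126, 80]), (363, np.float64(106.2), [133, 107, 65]), (364, np.float64(105.1), [116, 92, 58]), (365, np.float64(104.0), [87, 68, 44]), (366, np.float64(103.0), [57, 46, 28]), (367, np.float64(101.9), [39, 31, 18]), (368, np.float64(100.8), [38, 32, 22]), (369, np.float64(99.7), [40, 31, 20]), (370, np.float64(98.6), [39, 29, 21]), (371, np.float64(97.5), [46, 37, 25]), (372, np.float64(96.4), [47, 38, 25]), (373, np.float64(95.3), [52, 42, 29]), (374, np.float64(94.3), [50, 42, 33]), (375, np.float64(93.2), [55, 46, 39]), (376, np.float64(92.1), [63, 56, 48]), (377, np.float64(91.0), [80, 74, 63]), (378, np.float64(89.9), [102, 94, 84]), (379, np.float64(88.8), [124, 116, 104]), (380, np.float64(87.7), [130, 123, 112]), (381, 
[... 677 characters left out ...]
195, 159, 102]), (65, np.float64(141.5), [193, 161, 102]), (68, np.float64(139.8), [168, 136, 88]), (71, np.float64(138.2), [121, 100, 79]), (74, np.float64(136.5), [72, 67, 63]), (77, np.float64(134.8), [75, 77, 72]), (80, np.float64(133.2), [75, 77, 71]), (83, np.float64(131.5), [77, 80, 73]), (86, np.float64(129.9), [62, 64, 62]), (89, np.float64(128.3), [61, 63, 59]), (92, np.float64(126.6), [54, 53, 53]), (95, np.float64(125.0), [48, 51, 49]), (98, np.float64(123.3), [54, 54, 54]), (101, np.float64(121.7), [53, 53, 52]), (104, np.float64(120.1), [97, 99, 94]), (107, np.float64(118.5), [120, 120, 117]), (110, np.float64(116.8), [193, 195, 186]), (113, np.float64(115.2), [247, 247, 244])]
```

Knob and jaw positions both put the carriage at about 0.055, and the force rose stiffly, so the knob is in the corner. Next I back off, go round to the knob's −y side and push along the short leg.

Call:
{"op": "apply_moves", "data": {
  "targets": [
    {"dp":[0.002,0.01,0],"yaw":0},
    {"dp":[0.0049,0.0235,0],"yaw":0},
    {"dp":[0.0049,0.0235,0],"yaw":0},
    {"dp":[-0.0171,0.0282,0],"yaw":0},
    {"dp":[-0.0391,0.0328,0],"yaw":0},
    {"dp":[-0.0391,0.0328,0],"yaw":0},
    {"dp":[-0.0391,0.0328,0],"yaw":0},
    {"dp":[-0.0437,0.0107,0],"yaw":0},
    {"dp":[-0.0483,-0.0113,0],"yaw":0},
    {"dp":[-0.0483,-0.0113,0],"yaw":0},
    {"dp":[-0.0483,-0.0113,0],"yaw":0}
  ]
}}

```text
time_s: 6.65
tcp_pos: [0.3884, 0.1551, 0.0774]
eef_rot: [-179.9, -0.0, 167.7]
contact_force: [-0.2, -0.4, 0.4]
gripper_width: 0.0009
gripper_force: 0.0
```

```bash
python3 m.py
```

```text
jig [ 0.0562 -0.0446] 0.07742220269478589 F [ 0.43 -0.07] 0.4026143146409776 6.65
0
```

Call:
{"op": "apply_moves", "data": {
  "targets": [
    {"dp":[0.0059,-0.0012,0],"yaw":0},
    {"dp":[0.0117,-0.0025,0],"yaw":0},
    {"dp":[0.0176,-0.0037,0],"yaw":0},
    {"dp":[0.0215,-0.0045,0],"yaw":0},
    {"dp":[0.0254,-0.0053,0],"yaw":0},
    {"dp":[0.0294,-0.0062,0],"yaw":0},
    {"dp":[0.0333,-0.007,0],"yaw":0},
    {"dp":[0.0372,-0.0078,0],"yaw":0},
    {"dp":[0.0411,-0.0086,0],"yaw":0},
    {"dp":[0.044,-0.0093,0],"yaw":0},
    {"dp":[0.044,-0.0093,0],"yaw":0}
  ]
}}

```text
time_s: 7.62
tcp_pos: [0.4329, 0.147, 0.0775]
eef_rot: [-180.0, 0.0, 167.8]
contact_force: [0.7, 0.2, 0.8]
gripper_width: 0.0004
gripper_force: 0.1
```

```bash
python3 m.py
```

```text
jig [0.055  0.0006] 0.07750082205723138 F [-0.38  0.67] 0.7953447552907128 7.6167
0
```

Call:
{"op": "apply_moves", "data": {
  "targets": [
    {"dp":[0.0039,-0.0008,0],"yaw":0},
    {"dp":[0.0078,-0.0016,0],"yaw":0},
    {"dp":[0.0098,-0.0021,0],"yaw":0},
    {"dp":[0.0117,-0.0025,0],"yaw":0},
    {"dp":[0.0117,-0.0025,0],"yaw":0}
  ]
}}

```text
time_s: 8.08
tcp_pos: [0.4433, 0.1444, 0.0774]
eef_rot: [-180.0, -0.1, 167.8]
contact_force: [-9.4, 4.1, 5.1]
gripper_width: 0.0004
gripper_force: 4.4
```

```bash
python3 m.py
```

```text
jig [0.0554 0.0113] 0.07735792847753557 F [ -2.02 -10.07] 5.050316103086488 8.0833
0
```

Call:
{"op": "apply_moves", "data": {
  "targets": [
    {"dp":[0.002,-0.0004,0],"yaw":0},
    {"dp":[0.0029,-0.0006,0],"yaw":0},
    {"dp":[0.0029,-0.0006,0],"yaw":0}
  ]
}}

```text
time_s: 8.38
tcp_pos: [0.4441, 0.1439, 0.0772]
eef_rot: [-179.9, -0.3, 167.7]
contact_force: [-21.2, 10.0, 12.8]
gripper_width: 0.0005
gripper_force: 10.9
```

```bash
python3 m.py
```

```text
jig [0.0558 0.0122] 0.07720597870847618 F [ -5.39 -22.83] 12.784113265022595 8.3833
0
```

Hard stop felt. I retreat the same way I came, lift, and move aside for a final look.

Call:
{"op": "apply_moves", "data": {
  "targets": [
    {"dp":[-0.0098,0.0021,0],"yaw":0},
    {"dp":[-0.0294,0.0062,0],"yaw":0},
    {"dp":[-0.0489,0.0103,0],"yaw":0},
    {"dp":[-0.0489,0.0103,0],"yaw":0},
    {"dp":[-0.0489,0.0103,0.04],"yaw":0},
    {"dp":[-0.0489,0.0103,0.08],"yaw":0},
    {"dp":[-0.04,0.0103,0.12],"yaw":0},
    {"dp":[-0.03,0.0,0.16],"yaw":0},
    {"dp":[-0.02,-0.03,0.18],"yaw":0},
    {"dp":[0,-0.07,0.2],"yaw":0},
    {"dp":[0,-0.11,0.2],"yaw":0},
    {"dp":[0,-0.15,0.2],"yaw":0},
    {"dp":[0,-0.15,0.2],"yaw":0},
    {"dp":[0,-0.15,0.2],"yaw":0},
    {"dp":[0,-0.15,0.2],"yaw":0}
  ]
}}

```text
time_s: 9.68
tcp_pos: [0.4473, -0.0064, 0.2777]
eef_rot: [180.0, 0.0, 167.7]
contact_force: [-1.2, 0.4, -0.4]
gripper_width: 0.0003
gripper_force: 0.0
```

```bash
python3 - <<'E'
from h import *
s,c=wrist('w5.png');print(s['tcp_pos'],s['contact_force'])
im=c['image'][105:225,250:495,::-1]
cv2.imwrite('pics/crop5.png',cv2.resize(im,None,fx=3.2,fy=3.2,interpolation=cv2.INTER_CUBIC))
j=np.load('jig.npz')
I=c['image'].astype(int);m=(I[...,0]>170)&(I[...,1]<60)&(I[...,2]<60);m[230:]=0
n,_,st,ce=cv2.connectedComponentsWithStats(m.astype(np.uint8))
for i in range(1,n):
  if st[i,4]>40: print(st[i],((world(c,ce[i],.09)[0,:2]-j['o'])@j['R']*1000).round(1))
E
```

```text
[ 0.44727041 -0.00640542  0.27771039] [-1.15783355  0.38285435 -0.35901693]
[413 170  21  20 257] [58.5 34. ]
```

View pics/crop5.png

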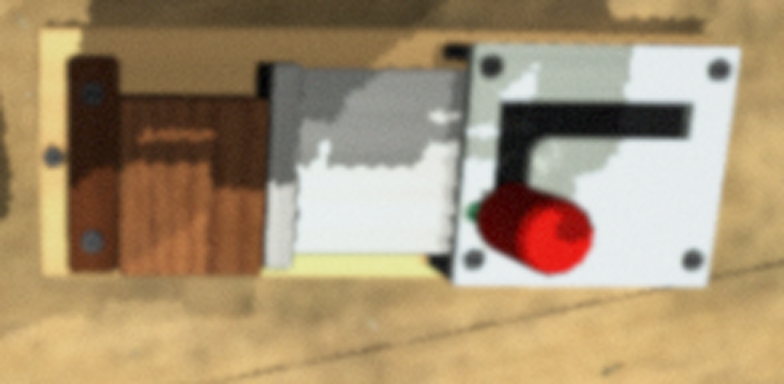

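The picture shows the knob at the slot's end by the green dot (crop (555,240)). The offcut sits square between pad and fence at (190,185). Handing in.

```bash
python3 -c "
from h import *
print(r.close_job())"
```

```text
the job is handed in; nothing more can be done
None
```

I pushed the knob into the corner and then home at the marked end of its slot. The offcut is clamped square against the fence, the hand is clear, and the job is handed in, at about 10 s on the clock; no verdict came back.

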